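# Firmness check on a cheese log in the ripening cellar

## Task

Take the red-waxed cheese log with the white band from the wooden rack and lower it gently, without dropping it, into the two V-notches of the blue rest so that it lies level and centred, then let it go. Then lift the orange firmness gauge out of its stand and, with the gauge upright, press its plunger lightly down onto the top of the log in the middle of the white band until the plunger is about half-way in (about 4 N, never hard). Finish while still holding the gauge pressed there: do not lift off or let go, and leave everything else undisturbed.

Things in the scene. Friction and masses are not known exactly. Their poses are not given: they have to be found in the camera images.
- log: the red-waxed cheese log, loose: a straight round bar with hemispherical ends, 44 mm in diameter, 200 mm long, about 0.3 kg. Origin at its very centre (on the axis); x runs along the log, towards the end nearer the white band. It starts lying level in one of the two places of the rack, its axis 42 mm above the table
- log_mark (a point): centre of the white band painted round the red log (band 16 mm wide), given ON THE LOG'S AXIS, 28 mm from the log's centre along its x; the surface to be touched is 22 mm straight above this point when the log lies level
- other_log: a bystander: the plain straw-yellow cheese log without band, same size and origin as the red one, in the other place of the rack, parallel to the red log and 100 mm from it (centre to centre)
- rack: low wooden rack, fixed, 190 x 170 mm (x, y), origin under its centre on the table. The logs lie along its x, at y = -50 and +50 mm, on two cross bars 120 mm apart (tops 20 mm above the table; board between 10 mm high), kept from rolling by laths rising 9 mm above the bars only; the middle 98 mm of each log is free for fingers
- saddle: blue rest, fixed, on a wooden foot 190 x 70 mm (x, y), 14 mm high. Origin under its centre on the table. Two 90-degree V-notched blocks (20 mm thick, 70 mm wide, 57 mm high) at x = -56 and +56 mm, notches open upward, in line along x at y = 0; 92 mm free between them. A seated log lies level along x, axis 60 mm and top 82 mm above the table; either way round is right
- gauge: orange firmness gauge, loose, 0.16 kg. Origin at the centre of its square grip body (30 x 30 mm in x, y; 60 mm tall), z up along the gauge. Under it: a round nose, 22 mm across, 28 mm long, then the steel plunger, its foot 76 mm below the origin when fully out. Starts upright in the stand, origin 90 mm above the table, grip body all above the stand; lift straight up 50 mm or more to clear
- gauge_tip (a point): centre of the flat round plunger foot (14 mm in diameter) of the gauge, 76 mm below the gauge's origin when the plunger is out
- gauge_plunger (a joint): how far the gauge's spring plunger is pushed in, m: 0 fully out, 0.014 fully in; spring of 500 N/m (0.4 N to start, 3.9 N half-way at 0.007, 7.4 N fully in)
- stand: the gauge's grey stand, fixed, a block 80 x 80 mm and 60 mm high with an upright through hole 25 mm in diameter that takes the gauge's nose; origin under its centre on the table
- tub: bystander: clear open tub, 90 mm across, 75 mm high, loose; origin under its centre
- jar: bystander: amber glass jar with brass cap, 60 mm across, 75 mm high, loose; origin under its centre
- small_cheese: bystander: small pale round cheese, 100 mm across, 32 mm high, loose; origin under its centre
- knife: bystander: cheese knife with black handle, about 260 mm long, lying on a small board beyond the stand; origin under its middle
Not all that is in view belongs to the job. What is shaped like the log but purple is not meant.

How it is judged:
On the way, in this order (a step that is already met when the one before it is completed fails the run):
1. the red log is lowered into the notches while still in the fingers (within 10 mm of its seated height) (contact force between the fingers and log above 0.5 N and x of log in the frame of saddle between -0.025 and 0.025 m and y of log in the frame of saddle between -0.012 and 0.012 m and z of log in the frame of saddle between 0.05 and 0.07 m), for 0.05 s.
2. the red log lies seated, level and let go in both notches (x of log in the frame of saddle between -0.015 and 0.015 m and y of log in the frame of saddle between -0.006 and 0.006 m and z of log in the frame of saddle between 0.055 and 0.064 m and angle between log's own x axis and vertical between 1.535 and 1.607 rad and angle between the x axis of log and the x axis of saddle, either way round below 0.08 rad and contact force between each of the arm, the fingers and log below 0.3 N), for 0.2 s.
At the end, for the whole second after the job is handed in: Red log untouched in both notches: within 15 mm along and 6 mm across, axis 55-64 mm up, level to 2 deg, in line to 4.5 deg. Fingers hold the gauge upright to 7 deg, its foot within 8 mm of the band centre, plunger 3-11 mm in, 1.2-7 N on the log, gauge clear of rest and stand (all of step 2 and angle between gauge's own z axis and vertical below 0.12 rad and horizontal distance between gauge_tip and log_mark below 0.008 m and value of joint gauge_plunger between 0.003 and 0.011 m and contact force between gauge and log between 1.2 and 7 N and contact force between the fingers and gauge above 1 N and contact force between gauge and saddle below 0.2 N and contact force between gauge and stand below 0.2 N); the arm keeps its last pose, push and grip.
It fails at once if a bystander (the yellow log, tub, jar, small cheese or knife) is moved by more than 20 mm (distance of any of other_log, tub, jar, small_cheese, knife from where it was at the start of the episode above 0.02 m).
It fails at once if the gauge is pressed hard on the log (over 15 N) (contact force between gauge and log above 15 N).
It also fails if it takes over 54 s, if anything falls off the work surface, if the arm or the gripper's body presses on something with over 40 N, if the wrist force passes 120 N, or if a joint passes its speed limit or range.

## Robot

A 7-joint arm with a two-finger parallel gripper is mounted at the origin on the work surface. World frame = base frame: x ahead of the robot, y to its left, z up, the work surface at z = 0. Lengths are in m, angles in rad, forces in N, time in s.
With the tool pointing down it reaches from about 0.35 to 0.9 m from the base axis. Payload 8.1 kg.
Tool frame: the origin (TCP) lies on the centre line of the jaws, within the pads' length; the fingertips stand 22 mm ahead of it and the grasp point (between the pads) lies 3 mm ahead of it; z points along the fingers, y is the direction in which the jaws open and shut (so a half turn about z gives the same grasp; the last joint's range is limited). The gripper opens to 92 mm and grips with 3 to 60 N. Pads are 19 mm wide; open, the fingers measure 130 mm over their backs; the gripper's body (75 mm by 190 mm) begins 47 mm behind the grasp point.
Start: joints at [-0.103, 0.434, 0.025, 1.573, -0.012, 1.134, -0.075], TCP at [0.625, -0, 0.249] pointing down, gripper open.
Joint ranges: [-2.62, 2.62], [-0.44, 2.09], [-1.27, 1.32], [0.08, 2.57], [-1.32, 4.46], [0.12, 2], [-2.74, 2.74]. Speed limits (rad/s): [2.22, 2.22, 3.01, 3.01, 3.14, 3.14, 3.14].

## Interface

Orientations are given as a rotation vector (axis times angle).
In Python, from cell import arm gives the robot as it stands.
- The arm moves only by the shell command python3 -m pendant 'ROWS' [FORCE]. ROWS is JSON, a list that holds one entry, the list of rows, each a list of 7 numbers: the shift along the tool's x, y, z in units of 0.04 m (1.0 is 0.04 m), then the turn, a rotation vector about the tool's x, y, z in units of 0.08 rad (1.0 is 0.08 rad), then the closure, from 0 (fully open) to 1 (shut). In form: [[[tx, ty, tz, ax, ay, az, fingers], ...]]. A call has 1 to 20 rows; each row shifts and turns the commanded pose from where the row before left it, along the tool's axes as they then stand; what a row does not reach is not made up. A row lasts 1/12 s, in which the tool goes at most 41.7 mm and 7.16 degrees, less where a joint would pass 70% of its speed; a pose out of reach is approached as far as the arm can. A call with a number of a shift or a turn outside -1 to 1 is refused whole. A call with a gripper value outside its range is refused whole. The fingers move at their own pace and stop on an object; FORCE is the grip in N (left out, the last holds). Time passes only in rows, so rows that do not move let the fingers close. It gives the time, the measured TCP pose, the force and the opening at its end, in the units of the state.
- arm.observe(): the state, without advancing time (a new reading comes with each control period).
- arm.get_image(name): name is "scene" or "side" or "wrist"; returns a dict with "img" (480x640x3 uint8, red, green, blue), "z_map" (480x640 float32, m along the optical axis (not along the pixel's ray), 0 where there is no reading), "K" (3x3 intrinsics, pixels), "k1" (the pictures are not rectified: a ray, as slopes to the right and down, at radius r is drawn at 1 + k1 r^2 times it, then the intrinsics apply), "R" (3x3) and "t" (3): a world point X has camera coordinates R X + t. Camera axes: x right, y down, z forward; pixel columns grow to the right and rows downward; lengths in m; the calibration is good to about 2 mm. A picture is of the moment at which its call begins.
- arm.sign_off(): hands the job in, once; it reports no verdict.
The state is a dict: "clock": time; "joints": joint angles; "dq": joint speeds; "joint_efforts": joint torques, N m; "position": TCP position; "ee_rot": TCP orientation; "force": force on the tool from outside, world axes, zero at the start; "ft_torque": the same for the moment, N m; "width": opening from 0.0 (shut) to 1.0 (fully open).
Only numpy, scipy, OpenCV 4.12 (cv2) and the standard library are available. Lean on these libraries where they do the work, as an engineer would, in place of code of your own. Each camera call takes 0.05 s, during which the arm holds its last target.

## Working session

There is one attempt and no reset: what is moved stays moved. The work goes in short steps, Python scripts to look and compute and a shell command to move; the robot and the scene stay as the last step left them, time stands still between calls to the robot, and variables do not carry over. Pictures are saved under pics/ and viewed, and the job is handed in when it is done.

```bash
ls; mkdir -p pics; python3 - <<'E'
from cell import arm
import cv2
s=arm.observe(); print(s)
for n in("scene","side","wrist"):
    d=arm.get_image(n); cv2.imwrite(f"pics/{n}0.png",d["img"][:,:,::-1]); print(n,d["K"].tolist(),d["k1"],d["R"].round(4).tolist(),d["t"])
    import numpy as np; np.savez(f"pics/{n}0.npz",**d)
E
```

```text
pics
{'clock': 0.0, 'joints': array([-0.10259539,  0.43524998,  0.02497842,  1.57408537, -0.01154251,
        1.13398861, -0.07508059]), 'dq': array([-0.00038272,  0.00215119, -0.000353  , -0.00075099,  0.00242176,
       -0.00020012, -0.00070495]), 'joint_efforts': array([ 3.89017032e-04, -6.67853522e+01,  9.84863900e-01, -3.14464223e+01,
       -6.05165795e-02,  4.27553023e-02,  1.12382318e-04]), 'position': array([ 6.24532131e-01, -7.77362726e-05,  2.47932789e-01]), 'ee_rot': array([-2.22079197e+00, -2.22071322e+00,  1.97011598e-03]), 'force': array([-0.23150963,  0.79485769,  0.61038315]), 'ft_torque': array([ 0.01783024,  0.03964756, -0.03183484]), 'width': 1.0000380949329088}
scene [[511.2732747296247, 0.0, 316.57848463524294], [0.0, 511.2732747296247, 235.5325129809319], [0.0, 0.0, 1.0]] -0.07355105584817558 [[0.8605, 0.5094, -0.0062], [0.4083, -0.6968, -0.5897], [-0.3047, 0.5049, -0.8076]] [-0.43121114 -0.17485395  1.23156581]
side [[489.4271409938122, 0.0, 336.04534735808045], [0.0, 489.4271409938122, 241.49809019706058], [0.0, 0.0, 1.0]] -0.1342480636608716 [[-0.993, -0.1173, -0.0153], [-0.0689, 0.6783, -0.7316], [0.0962, -0.7254, -0.6816]] [0.5074459  0.13162984 1.06094011]
wrist [[401.2187418915371, 0.0, 316.4020742575634], [0.0, 401.2187418915371, 239.73349903569016], [0.0, 0.0, 1.0]] -0.012827864693088914 [[1.0, 0.0005, -0.0019], [0.001, -0.9616, 0.2745], [-0.0017, -0.2745, -0.9616]] [-0.62415846 -0.03465537  0.3913852 ]
```

View pics/scene0.png

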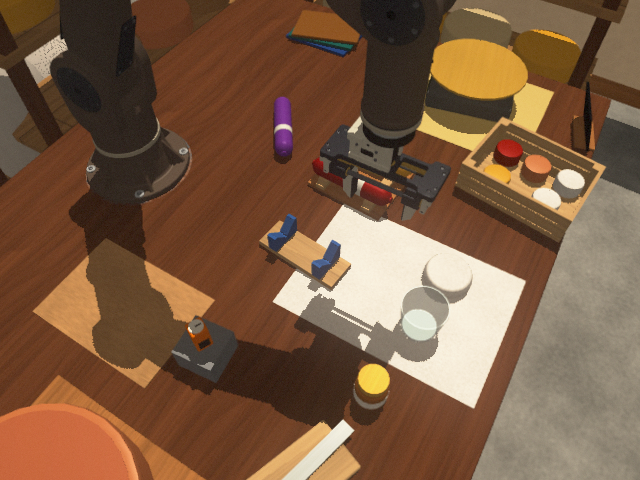

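View pics/side0.png

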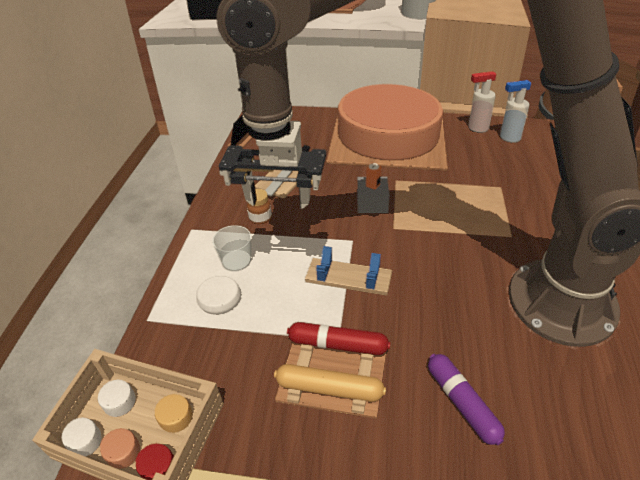

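View pics/wrist0.png

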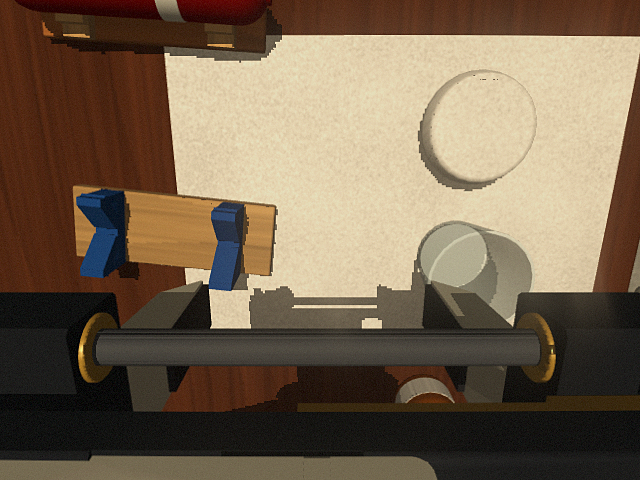

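The candidates are the red log with a white band in the rack (side view: centre ~(338,338), band ~(322,335)), the yellow log (330,383), and the purple banded log lying on the table (465,398). The red one in the rack fits the description. I'll confirm it in an enlarged crop.

```bash
cat > h.py <<'E'
import numpy as np, cv2
def load(f): return dict(np.load(f))
def ray(d,u,v):
    K=d["K"];k=float(d["k1"]);x=(u-K[0,2])/K[0,0];y=(v-K[1,2])/K[1,1]
    rd=np.hypot(x,y);r=rd
    for _ in range(30): r=rd/(1+k*r*r)
    s=r/rd if rd>0 else 1
    return np.array([x*s,y*s,1.])
def plane(d,u,v,z):
    c=-d["R"].T@d["t"];w=d["R"].T@ray(d,u,v);return c+w*(z-c[2])/w[2]
def deproj(d,u,v):
    w=ray(d,u,v)*d["z_map"][int(round(v)),int(round(u))];return d["R"].T@(w-d["t"])
def proj(d,X):
    c=d["R"]@np.asarray(X,float)+d["t"];x=c[:2]/c[2];r2=x@x;x=x*(1+float(d["k1"])*r2)
    return x[0]*d["K"][0,0]+d["K"][0,2],x[1]*d["K"][1,1]+d["K"][1,2]
def cloud(d):
    v,u=np.mgrid[0:480,0:640];K=d["K"]
    x=(u-K[0,2])/K[0,0];y=(v-K[1,2])/K[1,1];rd=np.hypot(x,y);r=rd.copy()
    for _ in range(30): r=rd/(1+float(d["k1"])*r*r)
    s=np.where(rd>0,r/np.maximum(rd,1e-9),1)
    P=np.stack([x*s,y*s,np.ones_like(x)],-1)*d["z_map"][...,None]
    return (P-d["t"])@d["R"]
def crop(d,f,u0,v0,u1,v1,s):
    im=d["img"][v0:v1,u0:u1,::-1];cv2.imwrite(f,cv2.resize(im,None,fx=s,fy=s,interpolation=cv2.INTER_CUBIC))
E
python3 - <<'E'
from h import *
d=load("pics/side0.npz")
crop(d,"pics/s_a.png",260,230,400,420,3)
crop(d,"pics/s_b.png",340,150,410,220,6)
P=cloud(d);im=d["img"].astype(int);r,g,b=im[...,0],im[...,1],im[...,2]
ok=d["z_map"]>0
box=np.zeros((480,640),bool);box[315:362,280:395]=1
m=ok&box&(r>70)&(g<40)&(b<40); Q=P[m]; print("red",m.sum(),Q.min(0),Q.max(0))
mb=ok&box&(r>150)&(g>150)&(b>130)
print("band",mb.sum(),P[mb].mean(0),P[mb].min(0),P[mb].max(0))
mm=(m|mb)&(P[...,2]>0.03)
Q=P[mm];c=Q.mean(0);w,V=np.linalg.eigh(np.cov((Q[:,:2]-c[:2]).T));ax=V[:,1];ax*=np.sign(ax[0]);t=(Q[:,:2]-c[:2])@ax
print("axis",ax,np.degrees(np.arctan2(ax[1],ax[0])),t.min(),t.max(),Q[:,2].max())
box[:]=0;box[240:300,300:400]=1
m=ok&box&(b>r+30);Q=P[m];print("blue",m.sum(),Q.min(0),Q.max(0))
box[:]=0;box[150:220,340:410]=1
m=ok&box&(r>g+50);Q=P[m];print("orange",m.sum(),Q.mean(0),Q.min(0),Q.max(0))
E
```

```text
red 805 [ 0.3862637   0.12347836 -0.0008464 ] [0.58718367 0.2057894  0.06675438]
band 892 [0.54448186 0.13012027 0.01319373] [ 0.41863706  0.08520018 -0.00534843] [0.62029757 0.21562699 0.06591388]
axis [ 0.99825064 -0.05912407] -3.3895364407208395 -0.10080362171958852 0.09902861107262415 0.06675438315037123
blue 611 [ 0.41749355 -0.1192693  -0.00159806] [0.5574235  0.0223103  0.06037467]
orange 985 [ 0.44668791 -0.45081218  0.03877459] [ 0.35052171 -0.54344512 -0.00233521] [ 0.56251704 -0.2801597   0.11928678]
```

View pics/s_a.png

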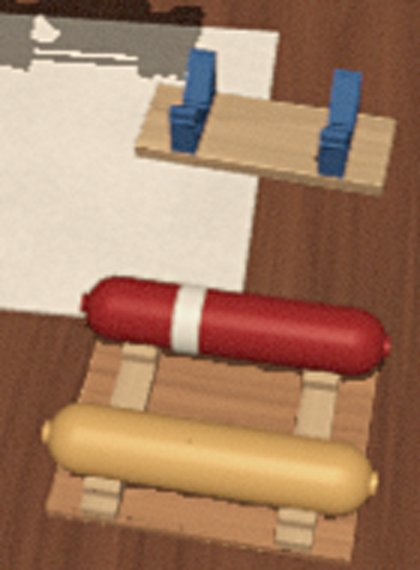

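View pics/s_b.png

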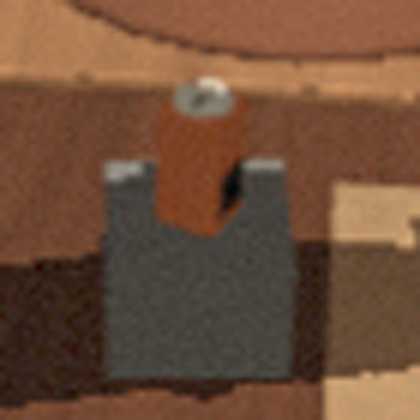

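Confirmed: it is the red log with a white band at crop (188,320), in the rack. The rest's foot corners and the gauge are also visible. Next I'll fit poses.

```bash
python3 - <<'E'
from h import *
from scipy.optimize import least_squares
d=load("pics/side0.npz");P=cloud(d);im=d["img"].astype(int);r,g,b=[im[...,i] for i in range(3)]
def near(lo,hi): return (d["z_map"]>0)&np.all(P>lo,-1)&np.all(P<hi,-1)
m=near([.36,.09,.035],[.62,.23,.08]);box=np.zeros((480,640),bool);box[315:362,280:395]=1
m&=box&(((r>60)&(g<45)))
Q=P[m]
def f(p):
    c=np.array([p[0],p[1],.042]);a=np.array([np.cos(p[2]),np.sin(p[2]),0]);t=np.clip((Q-c)@a,-.078,.078)
    return np.linalg.norm(Q-c-t[:,None]*a,axis=1)-.022
s=least_squares(f,[.486,.15,-.06],loss="soft_l1",f_scale=.002);c=s.x;print("log",c,np.degrees(c[2]),np.sqrt((f(c)**2).mean()),m.sum())
a=np.array([np.cos(c[2]),np.sin(c[2])])
mb=box&near([.36,.09,.05],[.62,.23,.08])&(r>140)&(g>130); print("band along",((P[mb][:,:2]-c[:2])@a).mean(),mb.sum())
# saddle foot corners
C=[plane(d,u,v,.014)[:2] for u,v in [(313.5,258.3),(305.7,280),(386.5,292),(392,269.3)]]
print("foot",np.round(C,4).tolist(),np.mean(C,0)); 
for i in range(4): print(np.linalg.norm(C[i]-C[(i+1)%4]),end=" ")
print(np.degrees(np.arctan2(*(C[0]-C[3])[::-1])),np.degrees(np.arctan2(*(C[1]-C[2])[::-1])))
m=near([.3,-.15,.02],[.7,.1,.075])&(b>r+25);Q=P[m];print("blue",m.sum(),Q.min(0),Q.max(0))
np.set_printoptions(precision=4,suppress=True)
for lo,hi in((.35,.49),(.49,.65)):
    q=Q[(Q[:,0]>lo)&(Q[:,0]<hi)];print(len(q),q.mean(0),np.percentile(q,[3,97],axis=0).tolist())
# gauge/stand
m=near([.2,-.45,.055],[.5,-.15,.066]);Q=P[m];print("standtop",m.sum(),Q.min(0),Q.max(0))
m=near([.2,-.45,.066],[.5,-.15,.14]);Q=P[m];print("gauge",m.sum(),np.percentile(Q,[2,50,98],axis=0).tolist())
for n in ("scene","side"):
    e=load(f"pics/{n}0.npz")
d=load("pics/scene0.npz");crop(d,"pics/c_b.png",160,305,250,390,7);crop(d,"pics/c_a.png",250,205,360,295,7)
P=cloud(d)
m=near([.2,-.45,.055],[.5,-.15,.066]);Q=P[m];print("standtop",m.sum(),Q.min(0),Q.max(0))
m=near([.2,-.45,.066],[.5,-.15,.14]);Q=P[m];print("gauge",m.sum(),np.percentile(Q,[2,50,98],axis=0).tolist())
E
```

```text
log [ 0.48668974  0.17716869 -0.07138585] -4.090107734924522 0.0013167052585265806 1100
band along 0.02850331335122787 156
foot [[0.5717, -0.0626], [0.5788, 0.0077], [0.3963, 0.0248], [0.3868, -0.0456]] [ 0.48338715 -0.01891795]
0.07068150014667524 0.18324440437381864 0.07095872337317774 0.18568089789301032 -5.268337913656616 -5.335302098242933
blue 596 [ 0.41732931 -0.06372945  0.02017974] [0.5532034  0.0223103  0.06037467]
293 [ 0.4296 -0.0126  0.0423] [[0.4185798553398552, -0.04911335333093663, 0.023573481712833532], [0.44057803193390244, 0.01983289374505706, 0.05752298691090665]]
303 [ 0.5401 -0.0228  0.0422] [[0.5294347965146257, -0.05822665584564128, 0.023640062695250985], [0.5519157757188284, 0.007699429117490705, 0.05739023393510734]]
standtop 452 [ 0.4074 -0.3476  0.0551] [ 0.4931 -0.2573  0.0659]
gauge 316 [[0.43218474441839944, -0.312863206932243, 0.06855150766593184], [0.44964362986294915, -0.2922654455038652, 0.10165914498086531], [0.4671776541256554, -0.2828667022418798, 0.12207855589721936]]
standtop 1447 [ 0.4056 -0.3497  0.0551] [ 0.493  -0.2622  0.0659]
gauge 557 [[0.4343104291996211, -0.32373033979431426, 0.06975037565806935], [0.4582907634053002, -0.30943547440776764, 0.11722647077360905], [0.4681768120220772, -0.29216094355972444, 0.12364263730731333]]
```

View pics/c_b.png

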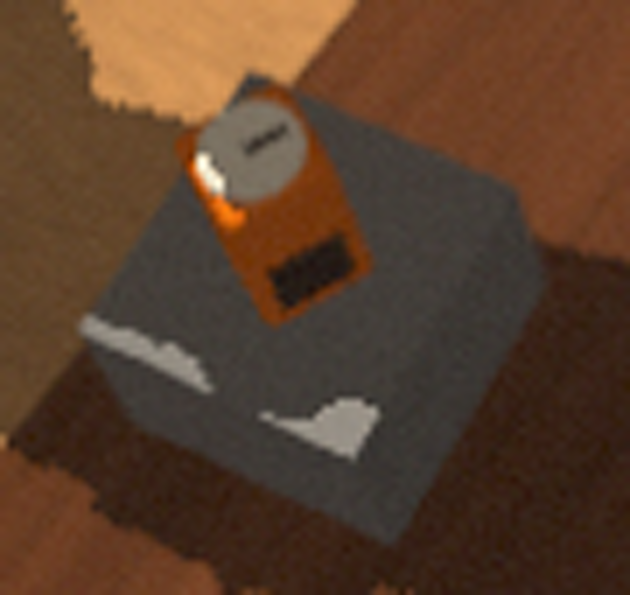

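View pics/c_a.png

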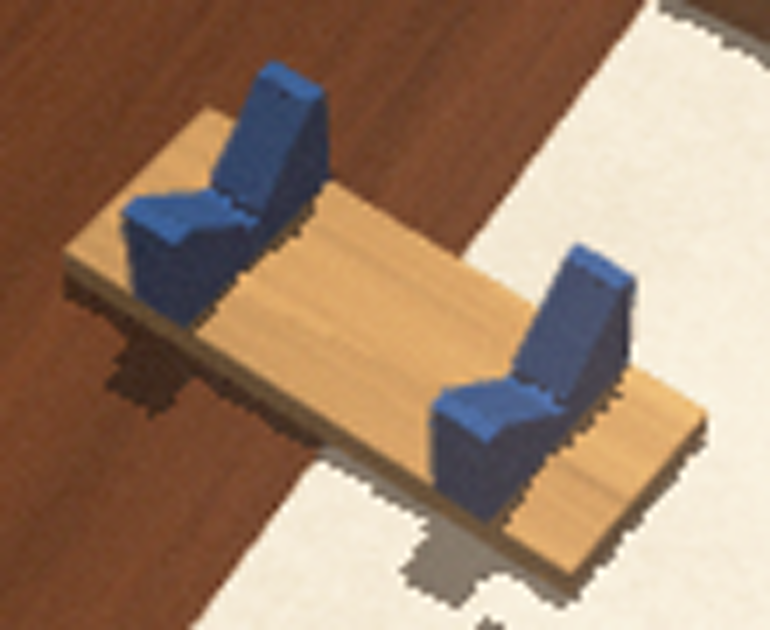

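The scene crop shows the gauge's grip edges at ~(178,138)-(290,85) on top and (270,325)-(372,265) at the foot. All four corners of the rest's foot are visible too.

```bash
python3 - <<'E'
from h import *
np.set_printoptions(precision=4,suppress=True)
d=load("pics/scene0.npz");P=cloud(d)
C=np.array([plane(d,250+u/7,205+v/7,.014)[:2] for u,v in [(208,107),(65,248),(572,570),(707,413)]])
print("foot",C,C.mean(0),[np.linalg.norm(C[i]-C[i-1]) for i in range(4)],[np.degrees(np.arctan2(*(C[3]-C[0])[::-1])),np.degrees(np.arctan2(*(C[2]-C[1])[::-1]))])
for z,pts in((.06,[(270,325),(372,265)]),(.12,[(178,138),(290,85)]),):
    for u,v in pts: print(z,plane(d,160+u/7,305+v/7,z))
S=np.array([plane(d,160+u/7,305+v/7,.06)[:2] for u,v in [(253,72),(517,190),(360,462),(80,325)]]);print("stand",S,S.mean(0),[np.linalg.norm(S[i]-S[i-1]) for i in range(4)],[np.degrees(np.arctan2(*(S[1]-S[0])[::-1]))])
for n in("scene","side"):
    d=load(f"pics/{n}0.npz");P=cloud(d);im=d["img"].astype(int)
    m=(d["z_map"]>0)&np.all(P>[.4,-.36,.068],-1)&np.all(P<[.5,-.24,.125],-1)
    q=P[m&(P[...,2]<.117)];print(n,len(q));h,_=cv2.convexHull(q[:,:2].astype(np.float32)),0
    cv2.imwrite(f"pics/xy_{n}.png",cv2.flip(np.uint8(255*(np.histogram2d(q[:,1],q[:,0],bins=[100,100],range=[[-.35,-.25],[.4,.5]])[0]>0)).repeat(5,0).repeat(5,1),0))
    t=P[m&(P[...,2]>=.1195)];print("top",len(t),t.mean(0),t.min(0),t.max(0))
    print(cv2.minAreaRect(q[:,:2].astype(np.float32)))
E
```

```text
foot [[ 0.3978  0.0178]
 [ 0.39   -0.0491]
 [ 0.5769 -0.0691]
 [ 0.5847 -0.0034]] [ 0.4873 -0.026 ] [np.float64(0.18803748764094722), np.float64(0.06732364445212032), np.float64(0.1880053620601667), np.float64(0.06617947618094627)] [np.float64(-6.455984690958453), np.float64(-6.107234267466367)]
0.06 [ 0.4551 -0.3239  0.06  ]
0.06 [ 0.4672 -0.2979  0.06  ]
0.12 [ 0.4329 -0.312   0.12  ]
0.12 [ 0.4473 -0.287   0.12  ]
stand [[ 0.4077 -0.2705]
 [ 0.4865 -0.2625]
 [ 0.4961 -0.3408]
 [ 0.4143 -0.3484]] [ 0.4511 -0.3056] [np.float64(0.07818526069933762), np.float64(0.07918975437947227), np.float64(0.07890094464370935), np.float64(0.08213357566339556)] [np.float64(5.824046313041856)]
scene 271
top 229 [ 0.4499 -0.3063  0.1215] [ 0.4318 -0.3232  0.1195] [ 0.4679 -0.2901  0.1249]
((0.4543394148349762, -0.31353622674942017), (0.03919382393360138, 0.020917482674121857), 27.46213722229004)
side 228
top 49 [ 0.4502 -0.3017  0.1211] [ 0.4349 -0.3167  0.1196] [ 0.4653 -0.2876  0.124 ]
((0.4483650326728821, -0.29341357946395874), (0.03985647112131119, 0.026374343782663345), 11.33584976196289)
```

```bash
python3 -c "
import cv2,numpy as np
cv2.imwrite('pics/xy.png',np.hstack([cv2.resize(cv2.imread(f'pics/xy_{n}.png'),(400,400)) for n in('scene','side')]))"
```

```text
(no output)
```

View pics/xy.png

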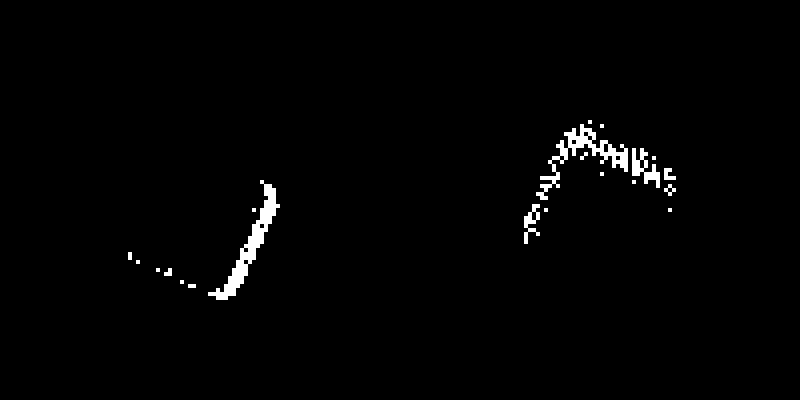

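```bash
python3 -m pendant '[[[0.22,-0.57,-0.06,0,0,0,0],[0.22,-0.57,-0.06,0,0,0,0],[0.22,-0.57,-0.06,0,0,0,0],[0.22,-0.57,-0.06,0,0,0,0],[0.22,-0.57,-0.06,0,0,0,0],[0.22,-0.57,-0.06,0,0,0,0],[0.22,-0.57,-0.06,0,0,0,0],[0.22,-0.57,-0.06,0,0,0,0],[0.22,-0.57,-0.06,0,0,0,0],[0,0,0,0,0,1,0],[0,0,0,0,0,1,0],[0,0,0,0,0,1,0],[0,0,0,0,0,1,0],[0,0,0,0,0,1,0],[0,0,0,0,0,1,0],[0,0,0,0,0,1,0],[0,0,0,0,0,1,0],[0,0,0,0,0,1,0],[0,0,0,0,0,1,0],[0,0,0,0,0,1,0]]]' && python3 -m pendant '[[[0,0,0,0,0,1,0],[0,0,0,0,0,1,0],[0,0,0,0,0,1,0],[0,0,0,0,0,1,0],[0,0,0,0,0,1,0],[0,0,0,0,0,1,0],[0,0,0,0,0,1,0],[0,0,0,0,0,1,0],[0,0,0,0,0,1,0],[0,0,0,0,0,0.5,0],[0,0,0,0,0,0,0],[0,0,0,0,0,0,0],[0,0,0,0,0,0,0]]]'; python3 - <<'E'
from cell import arm
from h import *
from scipy.spatial.transform import Rotation as R
d=arm.get_image("wrist");np.savez("pics/wrist1.npz",**d);cv2.imwrite("pics/wrist1.png",d["img"][:,:,::-1])
s=arm.observe();print(s["position"],R.from_rotvec(s["ee_rot"]).as_matrix().round(3),s["force"],s["clock"],s["joints"])
E
```

```text
clock: 1.82
position: [0.4196, 0.0791, 0.2702]
ee_rot: [2.958, 1.058, -0.001]
force: [-0.2, -0.6, -0.2]
width: 1.0
clock: 2.9
position: [0.4198, 0.0792, 0.2703]
ee_rot: [3.14, -0.106, -0.0]
force: [-0.2, 1.4, 0.3]
width: 1.001
[0.41974322 0.0791951  0.27029069] [[ 0.998 -0.068 -0.   ]
 [-0.068 -0.998 -0.   ]
 [-0.     0.    -1.   ]] [ 0.03003449  0.20898947 -0.37987923] 2.95 [-0.35705189  0.08819809  0.04916931  1.99301988 -0.00495085  1.06057474
 -1.94436162]
```

View pics/wrist1.png

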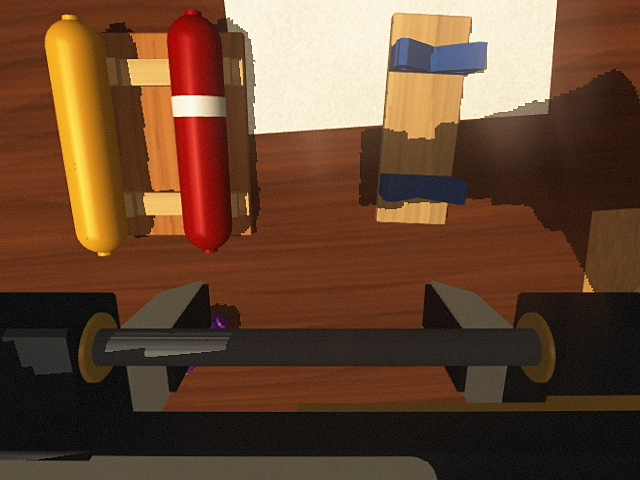

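Clear view: the red log runs from (192,12) to (208,250) with its band at (199,105). The rest's foot corners are ~(392,13), (471,16), (445,223) and (376,220).

```bash
python3 - <<'E'
from h import *
from scipy.optimize import least_squares
np.set_printoptions(precision=4,suppress=True)
d=load("pics/wrist1.npz");P=cloud(d);im=d["img"].astype(int);r,g,b=[im[...,i] for i in range(3)]
v,u=np.mgrid[0:480,0:640]
m=(d["z_map"]>0)&(u>160)&(u<235)&(v<256)&(r>60)&(g<45)&(b<50)&(P[...,2]>.035)&(P[...,2]<.08)
Q=P[m]
def f(p):
    c=np.array([p[0],p[1],p[3]]);a=np.array([np.cos(p[2]),np.sin(p[2]),0]);t=np.clip((Q-c)@a,-.078,.078)
    return np.linalg.norm(Q-c-t[:,None]*a,axis=1)-.022
s=least_squares(f,[.486,.17,-.06,.042],loss="soft_l1",f_scale=.002);c=s.x;print("log",c,np.degrees(c[2]),np.sqrt((f(c)**2).mean()),m.sum())
a=np.array([np.cos(c[2]),np.sin(c[2])])
mb=(u>165)&(u<235)&(v>90)&(v<122)&(r>140)&(g>130)&(P[...,2]>.055);print("band along",((P[mb][:,:2]-c[:2])@a).mean())
for uv in((192,13),(208,249)): print("end",plane(d,*uv,.045))
C=np.array([plane(d,*p,.014)[:2] for p in [(392,13),(471,16),(445,223),(376,220)]]);print("foot",C,C.mean(0),[np.linalg.norm(C[i]-C[i-1]) for i in range(4)],[np.degrees(np.arctan2(*(C[0]-C[3])[::-1])),np.degrees(np.arctan2(*(C[1]-C[2])[::-1]))])
m=(u>370)&(u<500)&(v<230)&(d["z_map"]>0)&(b>r+15)&(P[...,2]>.02)
Q=P[m]
for lo,hi in((.35,.49),(.49,.65)):
    q=Q[(Q[:,0]>lo)&(Q[:,0]<hi)];print(len(q),np.percentile(q,[1,50,99],axis=0))
crop(d,"pics/w1c.png",360,0,510,235,3)
E
```

```text
log [ 0.4879  0.1769 -0.0673  0.0425] -3.857238188433702 0.0006546039818742182 9310
band along 0.027805448028283185
end [0.588  0.1695 0.045 ]
end [0.3881 0.1845 0.045 ]
foot [[ 0.5842  0.0019]
 [ 0.5774 -0.0678]
 [ 0.3903 -0.0483]
 [ 0.398   0.0211]] [ 0.4875 -0.0233] [np.float64(0.18709714554126106), np.float64(0.06999361697304805), np.float64(0.1880651716985357), np.float64(0.06980290410617128)] [np.float64(-5.885390267417108), np.float64(-5.943960447824482)]
1819 [[ 0.4198 -0.0513  0.0268]
 [ 0.4321 -0.0239  0.0472]
 [ 0.4442  0.0181  0.0589]]
2257 [[ 0.5303 -0.0638  0.0286]
 [ 0.5422 -0.036   0.0481]
 [ 0.5549  0.0059  0.0589]]
```

View pics/w1c.png

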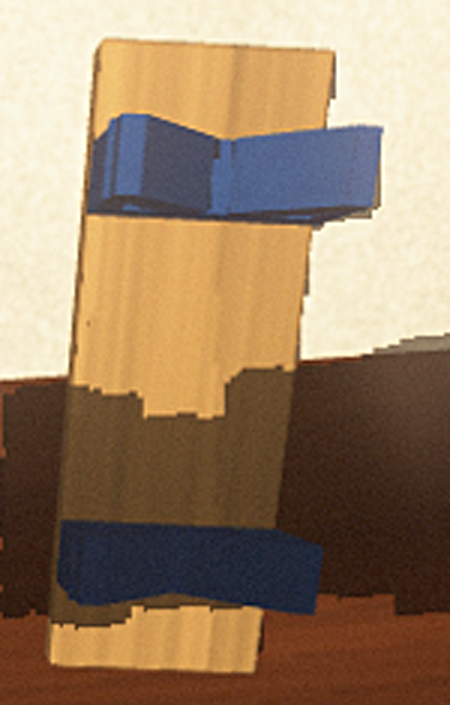

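```bash
python3 -m pendant '[[[0.307,-0.511,0,0,0,0,0],[0.307,-0.511,0,0,0,0,0],[0.307,-0.511,0,0,0,0,0],[0.307,-0.511,0,0,0,0,0],[0.307,-0.511,0,0,0,0,0],[0,0,0.54,0,0,0,0],[0,0,0.54,0,0,0,0],[0,0,0.54,0,0,0,0],[0,0,0.54,0,0,0,0],[0,0,0.54,0,0,0,0],[0,0,0.54,0,0,0,0],[0,0,0.54,0,0,0,0],[0,0,0.54,0,0,0,0],[0,0,0,0,0,0,0],[0,0,0,0,0,0,0]]]'; python3 - <<'E'
from cell import arm
from h import *
for n in("side","wrist"):
    d=arm.get_image(n)
    if n=="side": crop(d,"pics/side2.png",220,230,440,430,3)
    else: cv2.imwrite("pics/wrist2.png",d["img"][:,:,::-1]);np.savez("pics/wrist2.npz",**d)
E
```

```text
clock: 4.2
position: [0.4875, 0.1766, 0.097]
ee_rot: [3.139, -0.108, -0.003]
force: [0.6, -0.1, -0.4]
width: 1.002
```

View pics/side2.png

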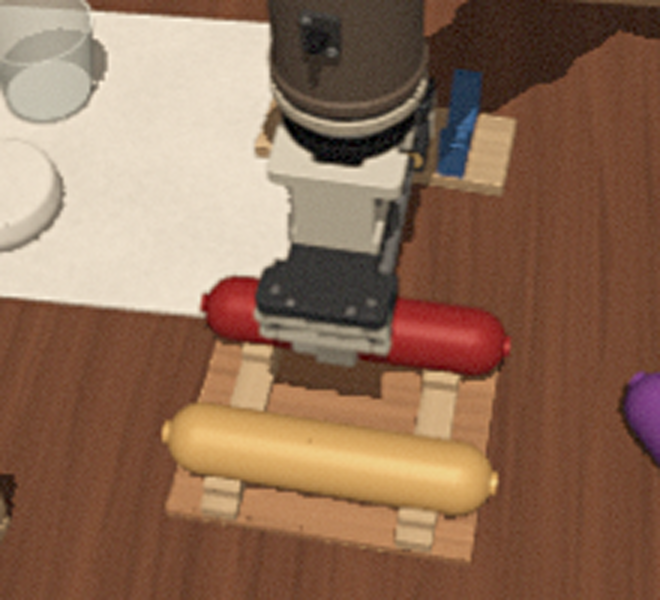

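View pics/wrist2.png

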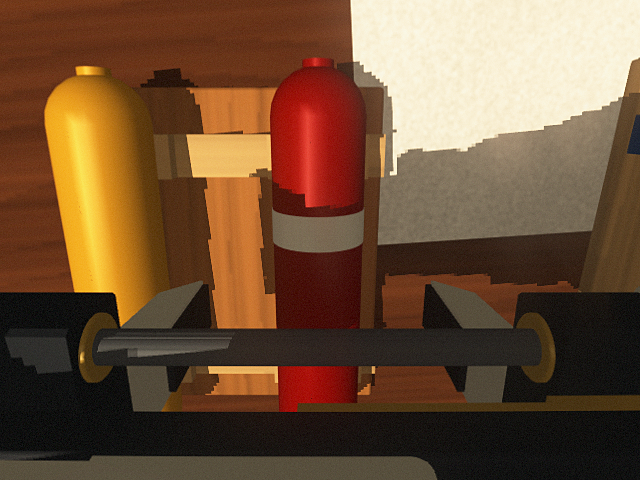

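The log is centred between the jaws (log centre ~u=318, jaw centre ~317). Descending and gripping.

```bash
python3 -m pendant '[[[0,0,0.33,0,0,0,0],[0,0,0.33,0,0,0,0],[0,0,0.33,0,0,0,0],[0,0,0.3,0,0,0,0],[0,0,0,0,0,0,0],[0,0,0,0,0,0,0],[0,0,0,0,0,0,1],[0,0,0,0,0,0,1],[0,0,0,0,0,0,1],[0,0,0,0,0,0,1],[0,0,0,0,0,0,1],[0,0,0,0,0,0,1],[0,0,0,0,0,0,1],[0,0,0,0,0,0,1],[0,0,0,0,0,0,1],[0,0,0,0,0,0,1]]]' 20
```

```text
clock: 5.63
position: [0.4881, 0.1765, 0.0459]
ee_rot: [3.139, -0.109, -0.0]
force: [0.7, -2.4, 2.5]
width: 0.474
```

```bash
python3 -m pendant '[[[0,0,-0.1,0,0,0,1],[0,0,-0.2,0,0,0,1],[0,0,-0.35,0,0,0,1],[0,0,-0.35,0,0,0,1],[0,0,-0.35,0,0,0,1],[0,0,-0.35,0,0,0,1],[0,0,-0.2,0,0,0,1],[0,0,-0.1,0,0,0,1],[0,0,0,0,0,0,1],[0,0,0,0,0,0,1]]]'; python3 - <<'E'
from cell import arm
from h import *
for n in("side","wrist"):
    d=arm.get_image(n)
    if n=="side": crop(d,"pics/side3.png",220,230,440,430,3)
    else: cv2.imwrite("pics/wrist3.png",d["img"][:,:,::-1]);np.savez("pics/wrist3.npz",**d)
E
```

```text
clock: 6.47
position: [0.4879, 0.1769, 0.1257]
ee_rot: [3.14, -0.109, -0.0]
force: [-0.8, 0.2, -4.3]
width: 0.474
```

View pics/side3.png

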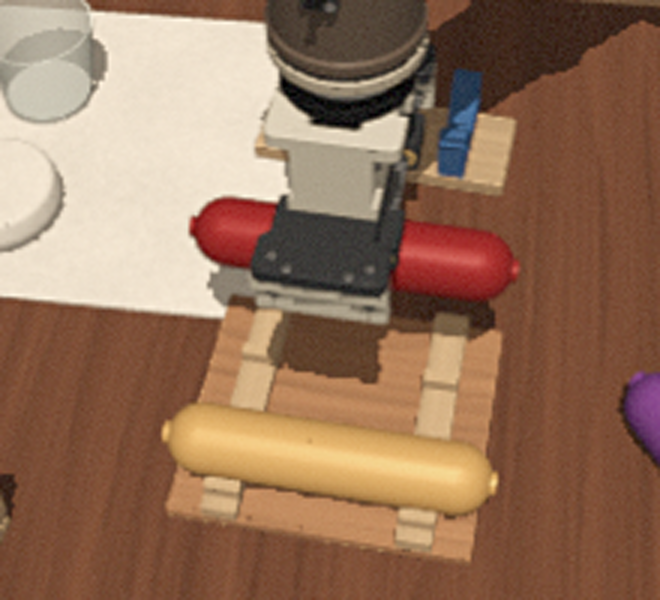

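View pics/wrist3.png

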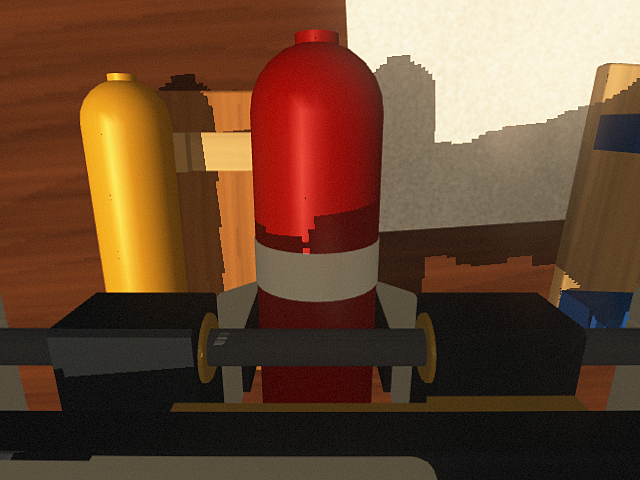

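The log is held. Now I'll check its tilt and centre relative to the tool.

```bash
cat > fitlog.py <<'E'
from h import *
from scipy.optimize import least_squares
np.set_printoptions(precision=4,suppress=True)
def fit(d,uv,guess):
    P=cloud(d);im=d["img"].astype(int);r,g,b=[im[...,i] for i in range(3)];v,u=np.mgrid[0:480,0:640]
    A=(u>uv[0])&(v>uv[1])&(u<uv[2])&(v<uv[3])&(d["z_map"]>0)
    m=A&(r>60)&(g<45)&(b<50)
    g=np.array(guess);Q=P[m];Q=Q[np.linalg.norm(Q-g[:3],axis=1)<.12]
    def f(p):
        a=np.array([np.cos(p[3])*np.cos(p[4]),np.sin(p[3])*np.cos(p[4]),np.sin(p[4])]);t=np.clip((Q-p[:3])@a,-.078,.078)
        return np.linalg.norm(Q-p[:3]-t[:,None]*a,axis=1)-.022
    s=least_squares(f,g,loss="soft_l1",f_scale=.002);p=s.x
    print("log",p[:3],"yaw,pitch deg",np.degrees(p[3:]),"rms",np.sqrt((f(p)**2).mean()),len(Q));return p
E
python3 - <<'E'
from fitlog import *
fit(load("pics/wrist3.npz"),(245,25,390,328),[.488,.177,.122,-.067,0])
E
```

```text
log [0.4878 0.1772 0.122 ] yaw,pitch deg [-3.9135 -0.228 ] rms 0.0005301047093842748 26286
```

```bash
python3 -m pendant '[[[0.01,0.2,0,0,0,0,1],[0.033,0.4,0,0,0,0,1],[0.033,0.5,0,0,0,0,1],[0.037,0.55,0,0,0,0,1],[0.037,0.55,0,0,0,0,1],[0.037,0.55,0,0,0,0,1],[0.037,0.55,0,0,0,0,1],[0.037,0.55,0,0,0,0,1],[0.033,0.5,0,0,0,0,1],[0.026,0.4,0,0,0,0,1],[0.013,0.25,0,0,0,0,1],[0,0,0,0,0,0.46,1],[0,0,0,0,0,0,1],[0,0,0,0,0,0,1]]]'; python3 - <<'E'
from cell import arm
from fitlog import *
for n in("side","scene","wrist"):
    d=arm.get_image(n);np.savez(f"pics/{n}4.npz",**d)
    if n=="side": crop(d,"pics/side4.png",260,180,440,330,4)
    elif n=="scene": crop(d,"pics/scene4.png",220,150,400,300,4)
    else: cv2.imwrite("pics/wrist4.png",d["img"][:,:,::-1]);fit(d,(245,25,390,328),[.4875,-.023,.122,-.1,0])
E
```

```text
clock: 7.73
position: [0.4874, -0.0234, 0.1257]
ee_rot: [-3.137, 0.165, 0.001]
force: [0.6, -0.0, -3.3]
width: 0.473
log [ 0.4872 -0.0225  0.1224] yaw,pitch deg [-5.8891 -0.0908] rms 0.0007006622595913506 22505
```

View pics/wrist4.png

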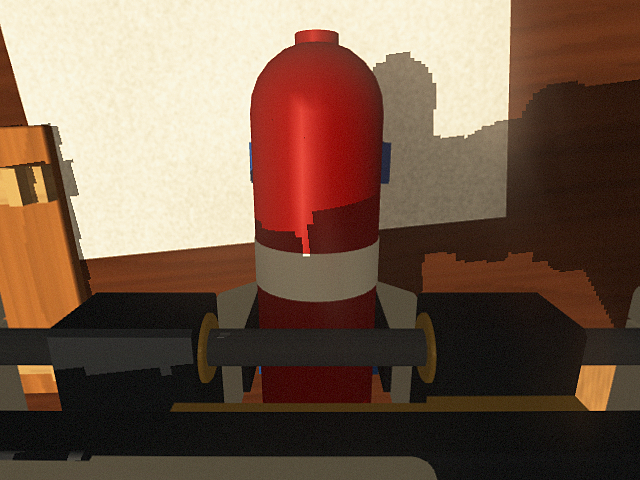

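View pics/side4.png

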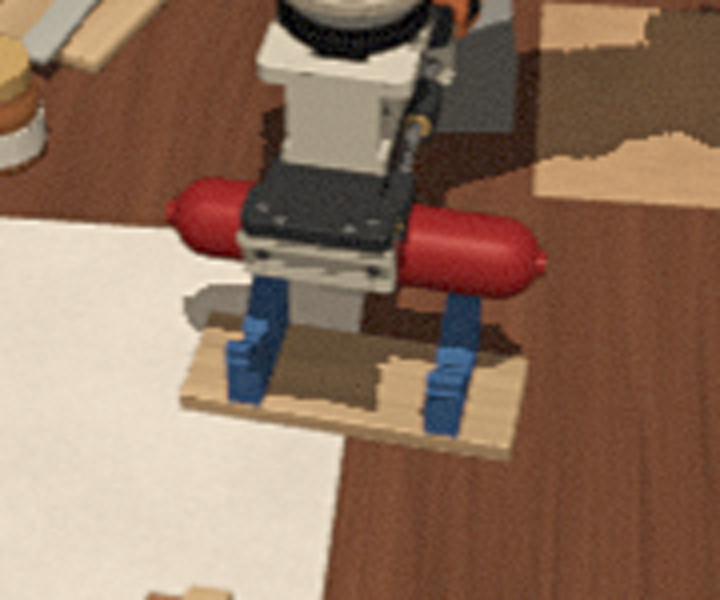

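View pics/scene4.png

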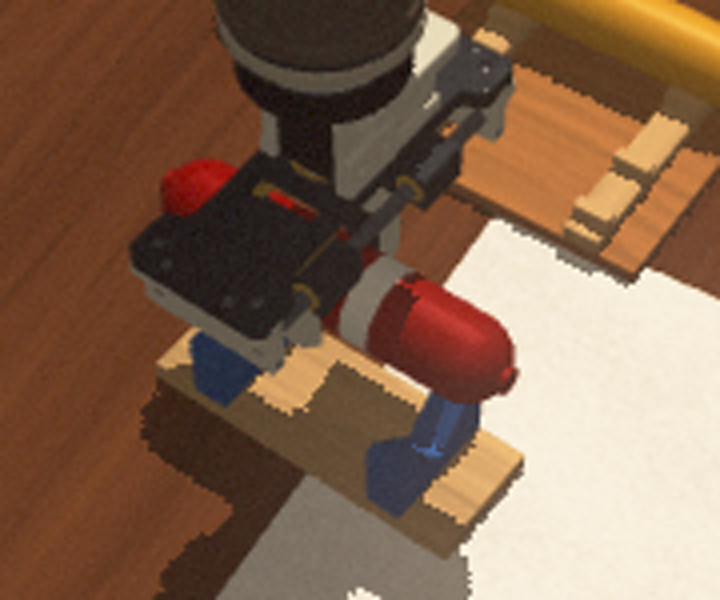

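The blue ears show at u=250 and 390 against log edges of ~252 and 383, so the log is centred to ~1.5 mm. Lowering with a small correction.

```bash
python3 -m pendant '[[[0,0.03,0.2,0,0,0,1],[0,0,0.3,0,0,0,1],[0,0,0.3,0,0,0,1],[0,0,0.25,0,0,0,1],[0,0,0.15,0,0,0,1],[0,0,0.1,0,0,0,1],[0,0,0.1,0,0,0,1],[0,0,0.05,0,0,0,1],[0,0,0.03,0,0,0,1],[0,0,0,0,0,0,1],[0,0,0,0,0,0,1]]]'
```

```text
clock: 8.8
position: [0.4877, -0.0247, 0.067]
ee_rot: [-3.137, 0.167, -0.001]
force: [0.0, -0.1, -3.2]
width: 0.47
```

```bash
python3 -m pendant '[[[0,0,0.025,0,0,0,1],[0,0,0.025,0,0,0,1],[0,0,0,0,0,0,1],[0,0,0,0,0,0,1]]]';python3 -m pendant '[[[0,0,0.025,0,0,0,1],[0,0,0,0,0,0,1],[0,0,0,0,0,0,1]]]'
```

```text
clock: 9.13
position: [0.4874, -0.0247, 0.0647]
ee_rot: [-3.137, 0.167, -0.0]
force: [-0.5, 0.5, -3.2]
width: 0.474
clock: 9.38
position: [0.4877, -0.0245, 0.064]
ee_rot: [-3.137, 0.166, -0.001]
force: [-2.0, 1.9, 2.4]
width: 0.475
```

Contact is made: fz went from -3.2 to +2.4. Releasing gently.

```bash
python3 -m pendant '[[[0,0,0,0,0,0,0.5],[0,0,0,0,0,0,0.45],[0,0,0,0,0,0,0.4],[0,0,0,0,0,0,0.3],[0,0,0,0,0,0,0.15],[0,0,0,0,0,0,0],[0,0,0,0,0,0,0],[0,0,0,0,0,0,0]]]'; python3 - <<'E'
from cell import arm
from fitlog import *
d=arm.get_image("wrist");np.savez("pics/wrist5.npz",**d);cv2.imwrite("pics/wrist5.png",d["img"][:,:,::-1]);fit(d,(245,25,390,328),[.4875,-.023,.06,-.1,0])
E
```

```text
clock: 10.05
position: [0.4874, -0.0247, 0.0637]
ee_rot: [3.137, -0.167, -0.0]
force: [0.3, -0.3, -1.2]
width: 0.914
log [ 0.4874 -0.0238  0.0606] yaw,pitch deg [-6.2123 -0.0701] rms 0.0011797215444850008 24347
```

View pics/wrist5.png

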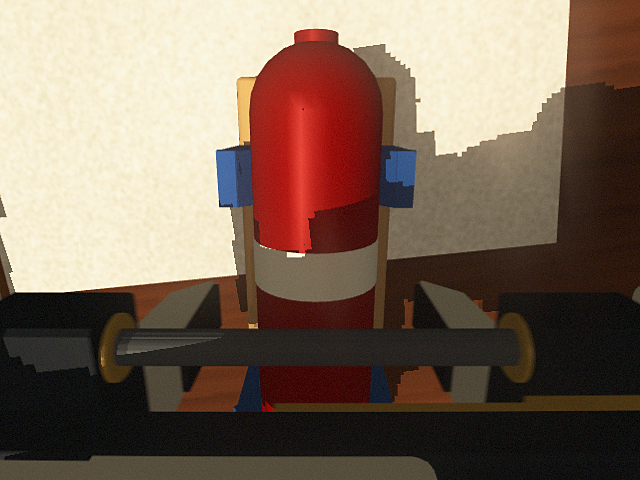

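The log is seated and level (axis 60.6 mm, yaw -6.2° against the rest's -6.0°). Now lifting away and viewing the gauge and the seated log.

```bash
python3 -m pendant '[[[0,0,-0.2,0,0,0,0],[0,0,-0.4,0,0,0,0],[0,0,-0.6,0,0,0,0],[0,0,-0.7,0,0,0,0],[0,0,-0.7,0,0,0,0],[0,0,-0.7,0,0,0,0],[0,0,-0.7,0,0,0,0],[0,0,-0.7,0,0,0,0],[0,0,-0.7,0,0,0,0],[0,0,-0.5,0,0,0,0],[-0.257,0.513,0,0,0,0,0],[-0.257,0.513,0,0,0,0,0],[-0.257,0.513,0,0,0,0,0],[-0.257,0.513,0,0,0,0,0],[-0.257,0.513,0,0,0,0,0],[-0.257,0.513,0,0,0,0,0],[-0.257,0.513,0,0,0,0,0],[0,0,0,0,0,0,0],[0,0,0,0,0,0,0],[0,0,0,0,0,0,0]]]'; python3 - <<'E'
from cell import arm
from fitlog import *
d=arm.get_image("wrist");np.savez("pics/wrist6.npz",**d);cv2.imwrite("pics/wrist6.png",d["img"][:,:,::-1])
E
```

```text
clock: 11.77
position: [0.4009, -0.1594, 0.3002]
ee_rot: [-3.137, 0.166, -0.001]
force: [0.6, 0.7, -0.4]
width: 0.997
```

View pics/wrist6.png

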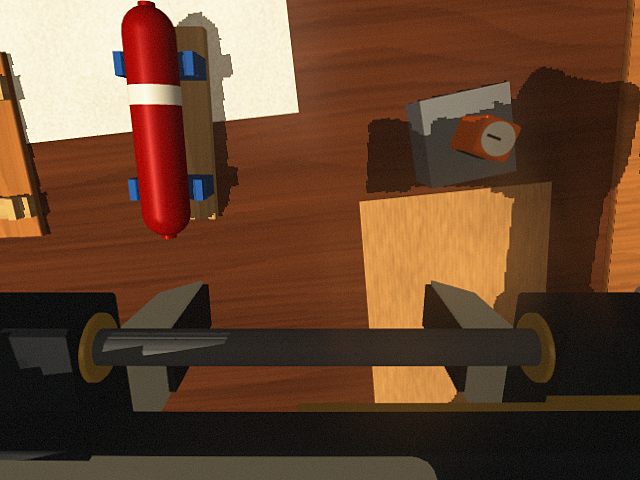

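The log lies in the rest at (155,120) with its band at (154,94). The gauge top disc is at (497,139) in the stand.

```bash
python3 - <<'E'
from fitlog import *
d=load("pics/wrist6.npz");crop(d,"pics/w6c.png",395,70,535,200,5)
p=fit(d,(110,0,200,245),[.4875,-.024,.06,-.1,0])
P=cloud(d);im=d["img"].astype(int);v,u=np.mgrid[0:480,0:640]
mb=(u>125)&(u<185)&(v>80)&(v<110)&(im[...,0]>140)&(im[...,1]>130)&(P[...,2]>.07);print("band",P[mb].mean(0),mb.sum(),"mark",p[:2]+.028*np.array([np.cos(p[3]),np.sin(p[3])]))
m=(u>440)&(u<530)&(v>100)&(v<175)&(d["z_map"]>0)
t=P[m&(P[...,2]>.118)];print("top",len(t),t.min(0),t.max(0),t.mean(0))
print(cv2.minAreaRect((t[:,:2]*1000).astype(np.float32)))
print("disc",plane(d,497.5,139,.124))
E
```

```text
log [ 0.4874 -0.0236  0.0605] yaw,pitch deg [-6.3879  0.0256] rms 0.006683291470402371 8749
band [ 0.5144 -0.0309  0.0836] 880 mark [ 0.5152 -0.0267]
top 1477 [ 0.4325 -0.3215  0.118 ] [ 0.4686 -0.2847  0.1248] [ 0.4509 -0.3024  0.1213]
((450.7715148925781, -302.98431396484375), (30.225385665893555, 29.37256622314453), 64.1363754272461)
disc [ 0.4504 -0.3023  0.124 ]
```

View pics/w6c.png

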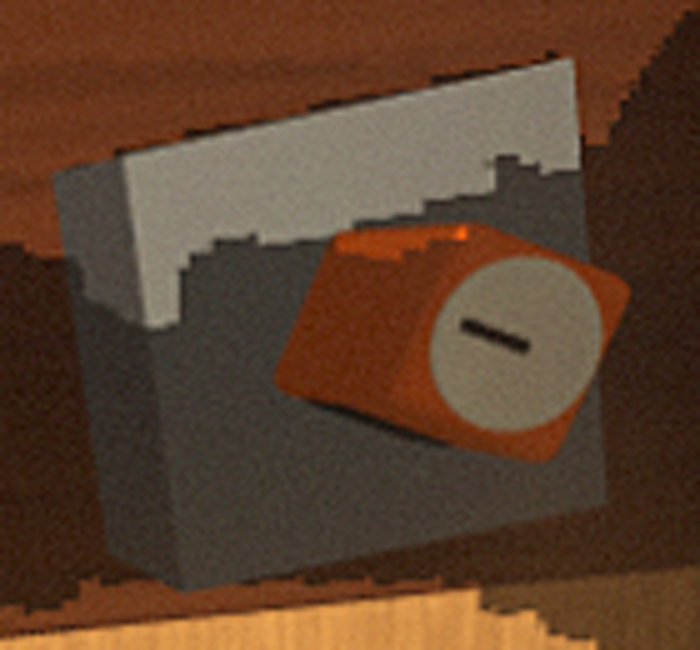

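```bash
python3 -m pendant '[[[0.231,0.49,0,0,0,0,0],[0.231,0.49,0,0,0,0,0],[0.231,0.49,0,0,0,0,0],[0.231,0.49,0,0,0,0,0],[0.231,0.49,0,0,0,0,0],[0.231,0.49,0,0,0,0,0],[0.231,0.49,0,0,0,0,0],[0,0,0.4,0,0,0.866,0],[0,0,0.6,0,0,0.866,0],[0,0,0.6,0,0,0.866,0],[0,0,0.6,0,0,0.866,0],[0,0,0.6,0,0,0.866,0],[0,0,0.4,0,0,0,0],[0,0,0.3,0,0,0,0],[0,0,0,0,0,0,0],[0,0,0,0,0,0,0]]]'; python3 - <<'E'
from cell import arm
from fitlog import *
d=arm.get_image("wrist");np.savez("pics/wrist7.npz",**d);cv2.imwrite("pics/wrist7.png",d["img"][:,:,::-1])
d=arm.get_image("side");crop(d,"pics/side7.png",310,100,450,240,4)
E
```

```text
clock: 13.15
position: [0.4509, -0.3023, 0.1593]
ee_rot: [-3.062, 0.702, 0.002]
force: [0.1, 0.6, 0.2]
width: 1.001
```

View pics/wrist7.png

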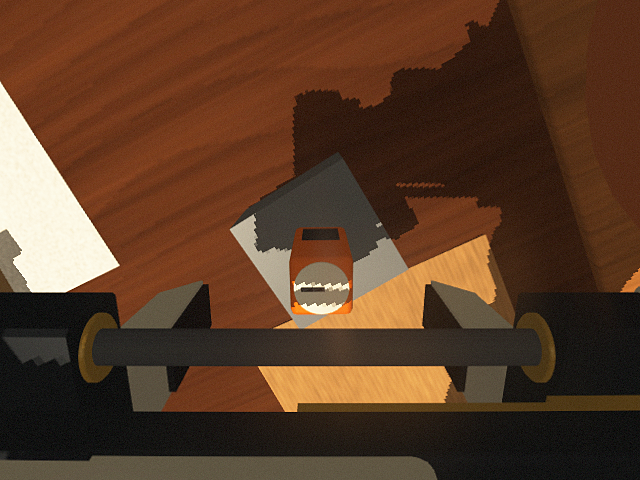

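View pics/side7.png

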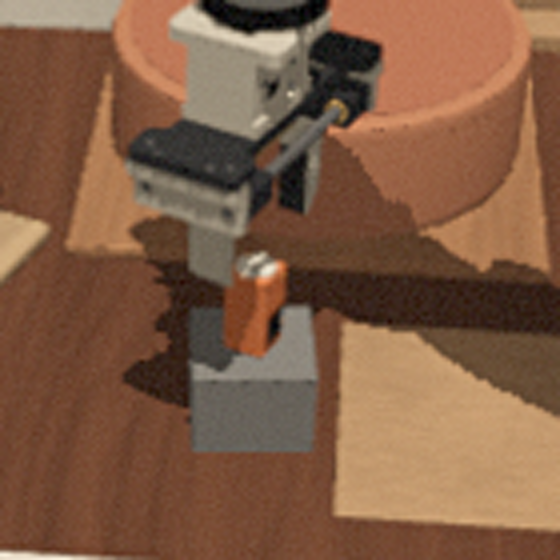

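```bash
python3 - <<'E'
from fitlog import *
d=load("pics/wrist7.npz");print(proj(d,[.4509,-.3023,.124]),proj(d,[.4509,-.3023,.159]))
print(plane(d,321,289,.124)); P=cloud(d);v,u=np.mgrid[0:480,0:640]
t=P[(u>280)&(u<365)&(v>230)&(v<325)&(P[...,2]>.118)&(P[...,2]<.128)];print(len(t),t.mean(0),cv2.minAreaRect((t[:,:2]*1000).astype(np.float32)))
E
```

```text
(np.float64(317.43616025324667), np.float64(290.85965668596793)) (np.float64(317.6624213839023), np.float64(327.6511979460993))
[ 0.451  -0.3042  0.124 ]
3568 [ 0.452  -0.3046  0.1212] ((450.9589538574219, -304.0337829589844), (29.89613151550293, 29.963356018066406), 65.59552764892578)
```

```bash
python3 -m pendant '[[[0.015,0.04,0.2,0,0,-0.15,0],[0,0,0.3,0,0,0,0],[0,0,0.3,0,0,0,0],[0,0,0.3,0,0,0,0],[0,0,0.3,0,0,0,0],[0,0,0.2,0,0,0,0],[0,0,0,0,0,0,0],[0,0,0,0,0,0,0],[0,0,0,0,0,0,1],[0,0,0,0,0,0,1],[0,0,0,0,0,0,1],[0,0,0,0,0,0,1],[0,0,0,0,0,0,1],[0,0,0,0,0,0,1],[0,0,0,0,0,0,1],[0,0,0,0,0,0,1],[0,0,0,0,0,0,1],[0,0,0,0,0,0,1],[0,0,0,0,0,0,1],[0,0,0,0,0,0,1]]]' 25
```

```text
clock: 14.92
position: [0.4503, -0.3049, 0.0957]
ee_rot: [-3.066, 0.686, 0.0]
force: [0.1, -0.2, -0.1]
width: 0.323
```

Gripped: the width reads 29.7 mm. Lifting straight up.

```bash
python3 -m pendant '[[[0,0,-0.1,0,0,0,1],[0,0,-0.2,0,0,0,1],[0,0,-0.35,0,0,0,1],[0,0,-0.4,0,0,0,1],[0,0,-0.4,0,0,0,1],[0,0,-0.4,0,0,0,1],[0,0,-0.4,0,0,0,1],[0,0,-0.4,0,0,0,1],[0,0,-0.3,0,0,0,1],[0,0,-0.2,0,0,0,1],[0,0,-0.1,0,0,0,1],[0,0,0,0,0,0,1],[0,0,0,0,0,0,1]]]'; python3 - <<'E'
from cell import arm
from fitlog import *
d=arm.get_image("scene");np.savez("pics/scene8.npz",**d);crop(d,"pics/scene8.png",100,230,280,390,4)
d=arm.get_image("side");np.savez("pics/side8.npz",**d);crop(d,"pics/side8.png",310,80,450,240,4)
d=arm.get_image("wrist");np.savez("pics/wrist8.npz",**d);cv2.imwrite("pics/wrist8.png",d["img"][:,:,::-1])
E
```

```text
clock: 16.0
position: [0.4501, -0.3047, 0.2254]
ee_rot: [-3.066, 0.686, 0.001]
force: [-0.2, -0.1, -0.9]
width: 0.322
```

View pics/scene8.png

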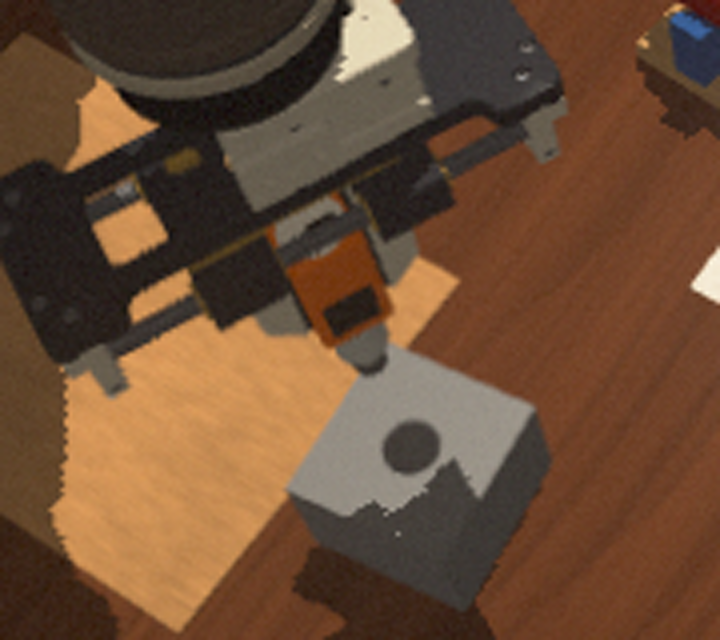

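View pics/side8.png

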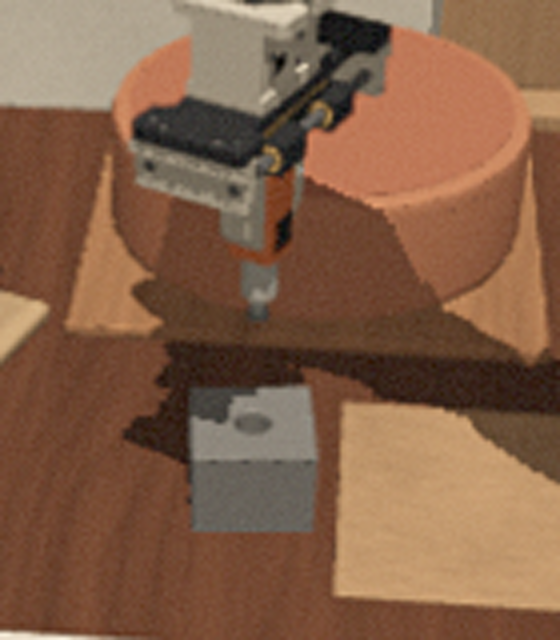

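View pics/wrist8.png

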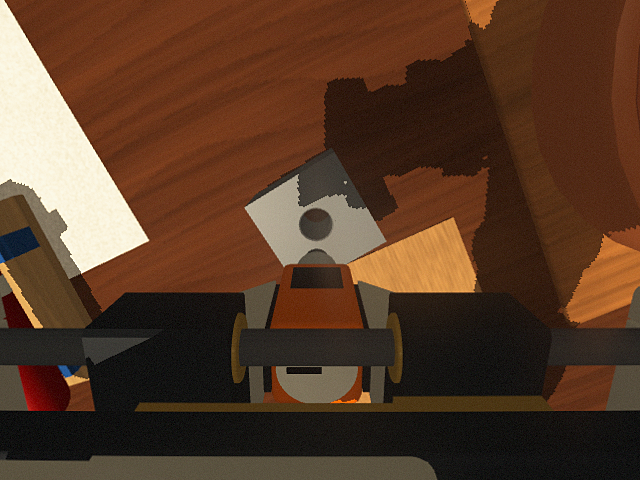

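The gauge is out of the stand and upright; the scene crop shows its tip at ~(373,362). I'll check the predicted tip against the images.

```bash
python3 - <<'E'
from fitlog import *
T=[.4504,-.3048,.1437]
u,v=proj(load("pics/scene8.npz"),T);print("scene crop",(u-100)*4,(v-230)*4)
u,v=proj(load("pics/side8.npz"),T);print("side crop",(u-310)*4,(v-80)*4)
T=[.4504,-.3048,.2197+.0]
for n,o in(("scene",(100,230)),("side",(310,80))):
    u,v=proj(load(f"pics/{n}8.npz"),T);print(n,"origin crop",(u-o[0])*4,(v-o[1])*4)
    d=load(f"pics/{n}0.npz")
    u,v=proj(d,[.5150,-.0267,.082]);print(n,"mark",u,v)
E
```

```text
scene crop 373.76682361425287 359.0394117322546
side crop 253.0280142135673 310.6577306683861
scene origin crop 332.7810528095173 266.81972020774333
scene mark 315.46473235030714 238.43830204422616
side origin crop 257.19932580798263 205.06285683263877
side mark 335.10706432048454 249.73003143214996
```

```bash
python3 -m pendant '[[[-0.032,-0.15,0,0,0,0,1],[-0.075,-0.348,0,0,0,0,1],[-0.107,-0.498,0,0,0,0,1],[-0.107,-0.498,0,0,0,0,1],[-0.107,-0.498,0,0,0,0,1],[-0.107,-0.498,0,0,0,0,1],[-0.107,-0.498,0,0,0,0,1],[-0.107,-0.498,0,0,0,0,1],[-0.107,-0.498,0,0,0,0,1],[-0.107,-0.498,0,0,0,0,1],[-0.107,-0.498,0,0,0,0,1],[-0.107,-0.498,0,0,0,0,1],[-0.107,-0.498,0,0,0,0,1],[-0.107,-0.498,0,0,0,0,1],[-0.075,-0.348,0,0,0,0,1],[-0.032,-0.15,0,0,0,0,1],[0,0,0,0,0,0,1],[0,0,0,0,0,0,1],[0,0,0,0,0,0,1]]]'; python3 -m pendant '[[[0,0,0.2,0,0,0,1],[0,0,0.3,0,0,0,1],[0,0,0.3,0,0,0,1],[0,0,0.2,0,0,0,1],[0,0,0.15,0,0,0,1],[0,0,0,0,0,0,1],[0,0,0,0,0,0,1]]]';python3 - <<'E'
from cell import arm
from fitlog import *
d=arm.get_image("scene");np.savez("pics/scene9.npz",**d);crop(d,"pics/scene9.png",220,150,400,300,4)
d=arm.get_image("side");np.savez("pics/side9.npz",**d);crop(d,"pics/side9.png",260,170,420,310,5)
d=arm.get_image("wrist");np.savez("pics/wrist9.npz",**d);cv2.imwrite("pics/wrist9.png",d["img"][:,:,::-1])
E
```

```text
clock: 17.73
position: [0.5147, -0.0284, 0.2257]
ee_rot: [3.065, -0.689, -0.0]
force: [-0.4, 0.7, -2.1]
width: 0.326
clock: 18.32
position: [0.5149, -0.0275, 0.1796]
ee_rot: [3.065, -0.687, -0.001]
force: [0.1, 0.5, -1.7]
width: 0.324
```

View pics/scene9.png

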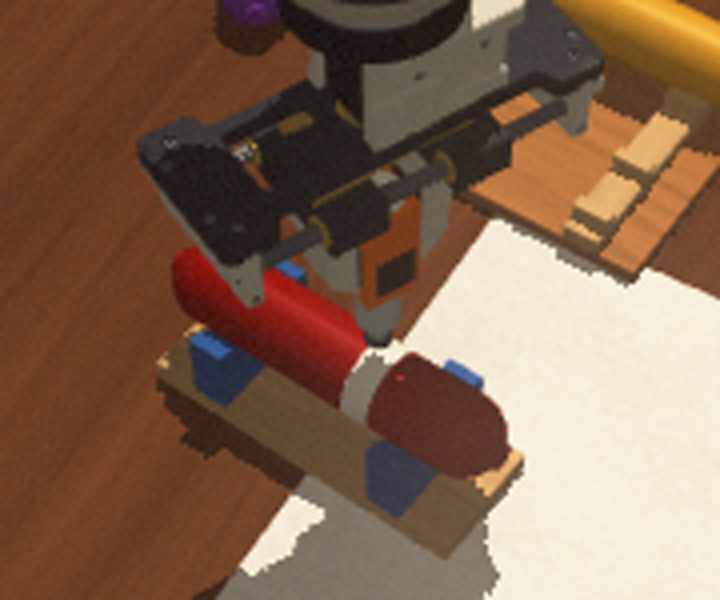

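View pics/side9.png

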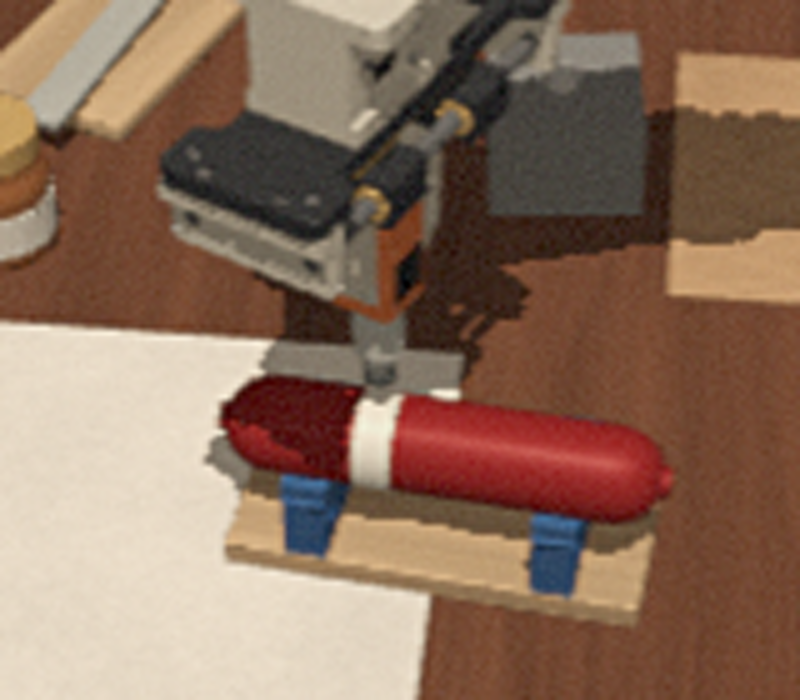

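View pics/wrist9.png

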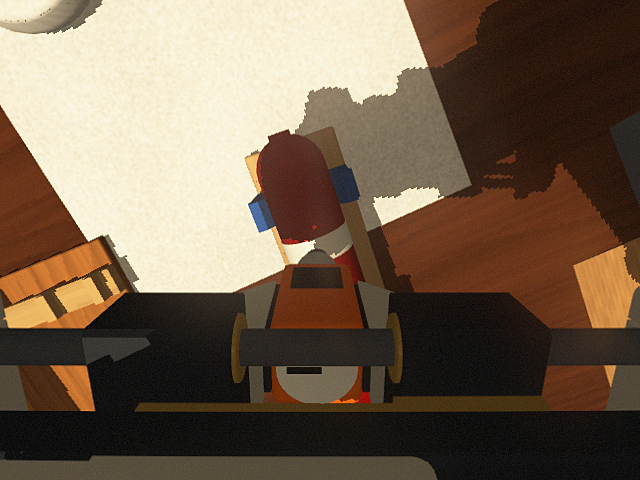

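The tip is above the white band in all three views (side crop: tip (381,390), band top (377,397)). Lowering in small steps while watching the force.

```bash
python3 -m pendant '[[[0,0,0.1,0,0,0,1],[0,0,0.1,0,0,0,1],[0,0,0.08,0,0,0,1],[0,0,0.05,0,0,0,1],[0,0,0,0,0,0,1],[0,0,0,0,0,0,1],[0,0,0,0,0,0,1]]]'; python3 -m pendant '[[[0,0,0.05,0,0,0,1],[0,0,0.05,0,0,0,1],[0,0,0,0,0,0,1],[0,0,0,0,0,0,1],[0,0,0,0,0,0,1]]]'; python3 - <<'E'
from cell import arm
from fitlog import *
d=arm.get_image("side");np.savez("pics/side10.npz",**d);crop(d,"pics/side10.png",260,170,420,310,5)
print(arm.observe()["force"])
E
```

```text
clock: 19.05
position: [0.5151, -0.0271, 0.1666]
ee_rot: [3.066, -0.686, 0.0]
force: [-1.3, -0.2, -1.5]
width: 0.326
clock: 19.47
position: [0.5152, -0.0271, 0.1627]
ee_rot: [-3.066, 0.686, -0.0]
force: [0.0, -0.9, -0.8]
width: 0.325
[ 1.028  -0.3441 -0.4214]
```

View pics/side10.png

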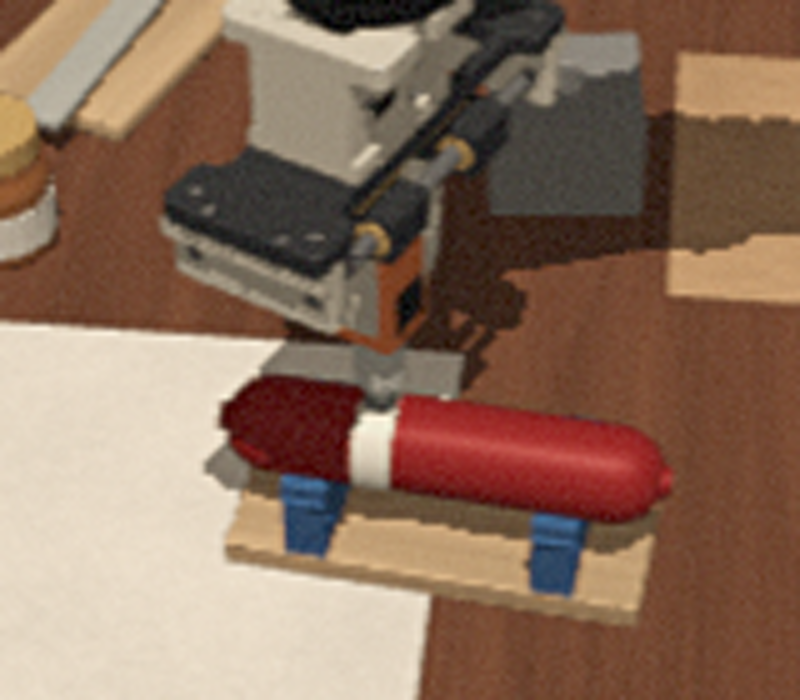

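The foot is right at the band ((381,405), band (352–400)). Contact is about to start, so I'll press on in small steps and average the force.

```bash
python3 -m pendant '[[[0,0,0.04,0,0,0,1],[0,0,0.04,0,0,0,1],[0,0,0,0,0,0,1],[0,0,0,0,0,0,1]]]'; python3 -m pendant '[[[0,0,0,0,0,0,1]]]' | grep force;python3 -m pendant '[[[0,0,0,0,0,0,1]]]' | grep force; python3 -m pendant '[[[0,0,0.03,0,0,0,1],[0,0,0,0,0,0,1],[0,0,0,0,0,0,1]]]'; python3 -m pendant '[[[0,0,0,0,0,0,1]]]' | grep force;python3 -m pendant '[[[0,0,0,0,0,0,1]]]' | grep force
```

```text
clock: 19.85
position: [0.5152, -0.0271, 0.1594]
ee_rot: [-3.066, 0.686, -0.001]
force: [-0.4, -0.1, 1.6]
width: 0.323
force: [0.1, 0.3, 1.1]
force: [0.6, -1.7, 1.0]
clock: 20.27
position: [0.5152, -0.0271, 0.1582]
ee_rot: [-3.066, 0.686, -0.0]
force: [0.7, 0.1, 1.6]
width: 0.325
force: [0.4, -0.5, 1.6]
force: [0.5, 0.6, 2.0]
```

```bash
python3 -m pendant '[[[0,0,0.03,0,0,0,1],[0,0,0,0,0,0,1],[0,0,0,0,0,0,1]]]'; for i in 1 2 3 4; do python3 -m pendant '[[[0,0,0,0,0,0,1]]]' | grep force; done; python3 - <<'E'
from cell import arm
from fitlog import *
d=arm.get_image("side");np.savez("pics/side11.npz",**d);crop(d,"pics/side11.png",290,200,400,300,7)
d=arm.get_image("scene");np.savez("pics/scene11.npz",**d);crop(d,"pics/scene11.png",220,150,400,300,4)
d=arm.get_image("wrist");np.savez("pics/wrist11.npz",**d);crop(d,"pics/wrist11.png",200,100,440,300,3)
E
```

```text
clock: 20.68
position: [0.5152, -0.0271, 0.157]
ee_rot: [-3.066, 0.686, -0.0]
force: [1.1, -0.8, 2.1]
width: 0.327
force: [0.3, -0.0, 2.3]
force: [0.8, 0.0, 3.0]
force: [1.8, -0.6, 3.1]
force: [0.5, -0.1, 2.1]
```

View pics/side11.png

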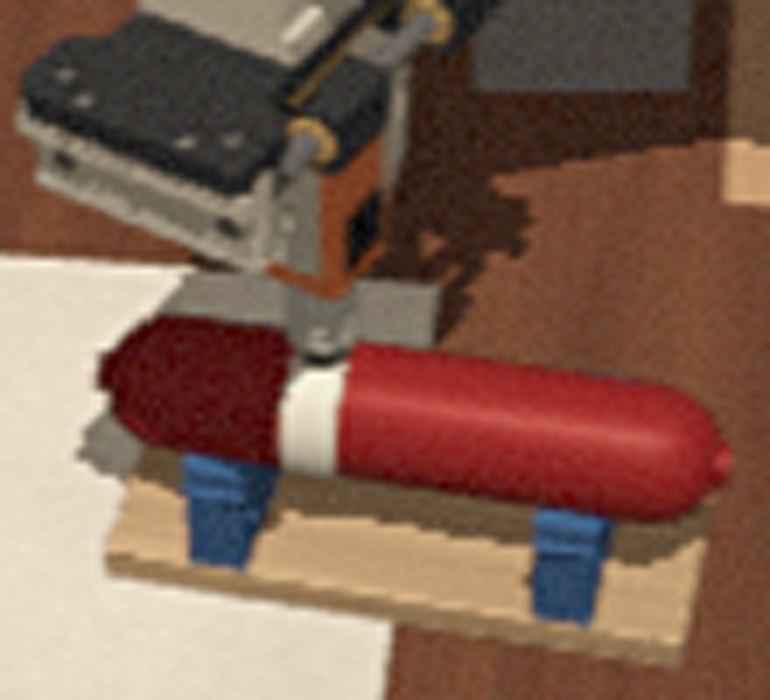

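View pics/scene11.png

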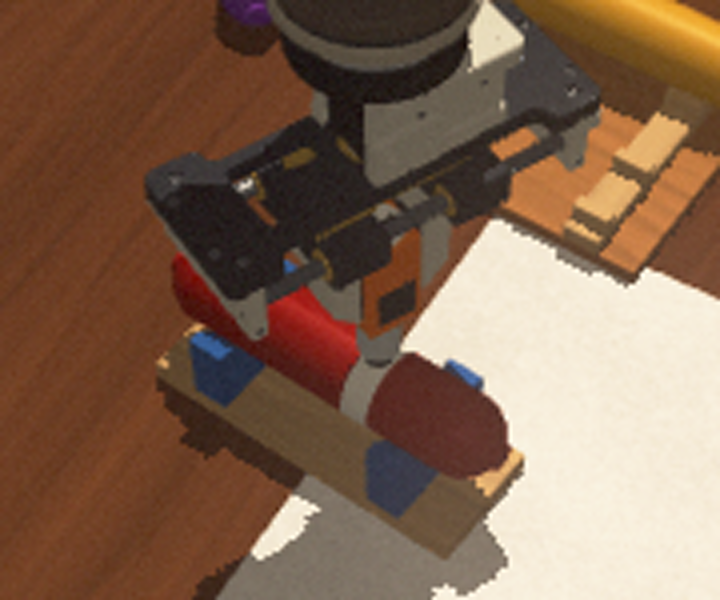

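View pics/wrist11.png

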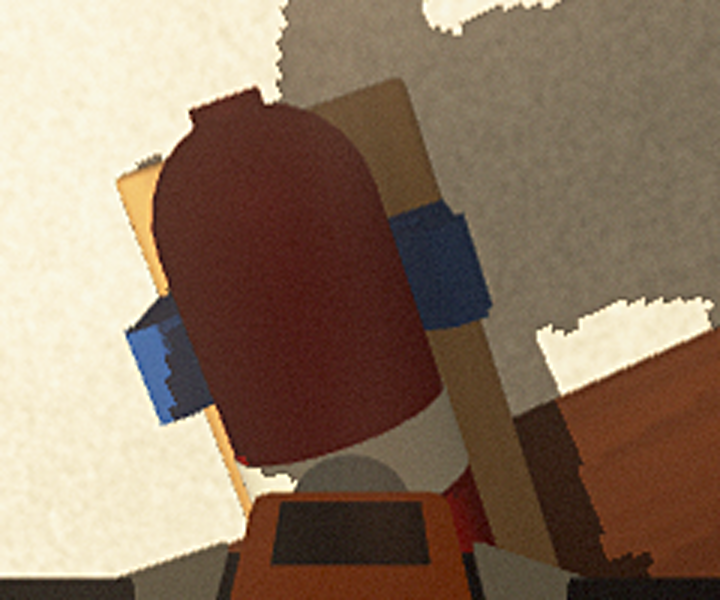

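The foot sits mid-band in the side view: foot (322,352), band top edge 289–350. The contact force is about 4 N (wrist fz +2.5, against -1.6 when hanging free). Handing in.

```bash
python3 -c "
from cell import arm
print(arm.observe()['force'],arm.observe()['clock']);print(arm.sign_off())"
```

```text
[1.26021032 0.35135042 3.19095976] 21.1667
the job is handed in; nothing more can be done
None
```

The red banded log is in the blue rest, and I handed the job in at about 21 s with the gauge still held and pressed on the white band. `sign_off()` reports no verdict, so these are my own last checks:

- **Log:** lowered in the fingers until it touched the notches, then released. From the wrist camera, its axis is 60.5 mm up, level to 0.1°, and within about 0.5° of the rest's direction. It is centred to about 1 mm.
- **Gauge:** held with its foot in the middle of the band, to about 2 mm from the side view. The tool pointed straight down. I saw no tilt, but checked that only against the predicted tip position, to about 2–4 mm.
- **Force:** about 4 N on the log, from the change in wrist force (noise about 0.5–1 N). The tool height puts the plunger about 6.5–7 mm in, which agrees.
- **Bystanders:** I touched none on purpose and saw none displaced in the views I took. I did not measure their positions at the end.

**Camera disagreement:** the fixed scene and side cameras differed by up to 7 mm on where the rest was. I used the wrist camera's values, which fell between the two and agreed with the arm's own position to about 1 mm.

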